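# Switch on, lock and run the baby-food blender

### The job

Run the baby-food blender that stands on the high chair tray: press the raised half of the rocker switch fully down, then push the square lock tab all the way in, and only then press the long pulse bar down to its stop and finish while still holding it down with the fingertips. Never press the round release button, and do not lift, push aside or knock over anything else on the tray or table.

Things in the scene. Friction and masses are not known exactly. Their poses are not given: they have to be found in the camera images.
- blender: White blender, fixed. Origin under the centre of its control deck (170 x by 176 y, 55 mm high), on the tray floor; z up, y left, -x side nearest the robot. Four white controls on the deck, 2 by 2, 80 mm apart in x, 84 in y, on grey 6 mm thick bezels, turned with the blender; which is in which place varies; tell them by shape. At y +178 mm: its clear lidded bowl, 100 mm wide, 134 mm high.
- rocker_press (a point): Press point of the rocker: middle of the top face of its raised half, 24 mm from the hinge; moves with it. The rocker is a V of two flat halves, each 34 (x) by 36 mm (y), hinged along the blender's y at the V's bottom, 7 mm above the bezel. At the start the half on the -x side (nearer the robot) stands up at about 23 degrees, end 13 mm above the hinge; the far half is level.
- rocker (a joint): Rocker angle in rad: 0 to 0.05 at the start, 0.4 when the raised half has been pressed fully down and lies level (the press point then 9 mm lower than at 0). Stiff hinge: about 3 to 4 N at the press point; stays where it is left.
- lock_tab_top (a point): Centre of the top face of the square lock tab, 34 by 34 mm, which stands about 14 mm out of its bezel and is pushed straight down.
- lock_tab (a joint): How far the lock tab is pushed in, m: 0 to 0.001 at the start, 0.010 fully in (its top then still 4 mm proud of the bezel). Takes about 3 N and stays where it is left.
- pulse_bar_top (a point): Centre of the top face of the long pulse bar, 26 mm (blender's x) by 58 mm (blender's y), which stands 14 mm out of its bezel and is pressed straight down.
- pulse_bar (a joint): How far the pulse bar is pressed, m: 0 free, 0.009 at its stop (its top then 5 mm proud of the bezel). Spring-loaded: 1.6 N to start, 5.2 N at the stop; springs back when let go.
- release_top (a point): Centre of the top face of the round release button, 26 mm across, standing 14 mm out of its bezel. Not to be pressed.
- release (a joint): How far the round release button is pressed, m: 0 free, 0.008 at its stop. Spring-loaded, 1.2 to 3.6 N.
- beaker_mid (a point): Bystander: centre of a clear plastic beaker, 68 mm across, 90 mm high, loose, standing to the right of the control deck.
- teether_mid (a point): Bystander: centre of a yellow teether ring lying flat, 68 mm across, 12 mm thick, loose, in front of the deck.
- dispenser_mid (a point): Bystander: centre of an aluminium pill-shaped formula dispenser standing upright, 44 mm across, 75 mm high, loose, in front of the deck.
- spoon_grip (a point): Bystander: point on the handle of a 140 mm feeding spoon, loose, lying behind the deck.
- food_jar_mid (a point): Bystander: centre of a small closed food jar, 46 mm across, 65 mm high, loose, behind the blender's bowl.
- plate_mid (a point): Bystander: centre of an orange divided plate, 196 mm across, 26 mm high, loose, on the table to the right of the tray.
- collar_mid (a point): Bystander: centre of a white bottle collar ring, 48 mm across, 16 mm high, loose, on the table to the left of the tray.

How it is judged:
By the outcome, as a careful person would: the job done as asked, in the order asked, and still so for the second after the job is handed in, while the arm keeps its last pose, push and grip.
It also fails if it takes over 42 s, if anything falls off the work surface, if the arm or the gripper's body presses on something with over 40 N, if the wrist force passes 120 N, or if a joint passes its speed limit or range.

### The arm

A 6-joint arm with a two-finger parallel gripper is mounted at the origin on the work surface. World frame = base frame: x ahead of the robot, y to its left, z up, the work surface at z = 0. Lengths are in mm, angles in rad, forces in N, time in s.
With the tool pointing down it reaches from about 275 to 750 mm from the base axis. Payload 10.2 kg.
Tool frame: the origin (TCP) lies on the front face of the gripper's body, between the roots of the fingers; the fingertips stand 73 mm ahead of it and the grasp point (between the pads) lies 54 mm ahead of it; z points along the fingers, y is the direction in which the jaws open and shut (so a half turn about z gives the same grasp; the last joint's range is limited). The gripper opens to 85 mm and grips with 20 to 120 N. Pads are 22 mm wide; open, the fingers measure 114 mm over their backs; the gripper's body (76 mm by 85 mm) begins 54 mm behind the grasp point. The pads swing forward as they close: fully open they stand 13 mm farther back than shut.
Start: joints at [0.921, 0.313, 1.498, -0, 1.331, -0.223], TCP at [217.342, 477.906, 303.894] pointing down, gripper open.
Joint ranges: [-2.94, 2.94], [-0.97, 2.17], [0.19, 2.56], [-1.23, 4.37], [0.02, 3.11], [-2.88, 2.88]. Speed limits (rad/s): [2.39, 2.39, 3.01, 3.14, 3.14, 3.14].

### API

Orientations are given as a unit quaternion [w, x, y, z].
In Python, from rig import ctrl gives the robot as it stands.
- The arm moves only by the tool move_arm, never from a script. Its argument "series" is a list of rows, each a list of 3 entries, a list of its own where there are three numbers: the shift along the tool's x, y, z in mm, then the turn about the tool's z in degrees, then the opening, from 0 (shut) to 1 (fully open). In form: [[[tx, ty, tz], yaw, grip], ...]. A call has 1 to 10 rows; each row is the pose to reach, as a shift and turn from the pose commanded when the call began, along the tool's axes at that moment; what a row does not reach only later rows make up. A row lasts 1/8 s, in which the tool goes at most 62.5 mm and 10.7 degrees, less where a joint would pass 70% of its speed; a pose out of reach is approached as far as the arm can. A call with a gripper value outside its range is refused whole. The fingers move at their own pace and stop on an object; "force" is the grip in N (left out, the last holds). Time passes only in rows, so rows that repeat a pose let the fingers close. It gives the time, the measured TCP pose, the force and the opening at its end, in the units of the state.
- ctrl.sense(): the state, without advancing time (a new reading comes with each control period).
- ctrl.capture(name): name is "side" or "top"; returns (picture, depth): 400x640x3 uint8, red, green, blue; 400x640 float32, mm along the optical axis (not along the pixel's ray), 0 where there is no reading.
- ctrl.camera_model(name): a dict with "fov_y" (degrees; the focal length in pixels is half the picture's height over the tangent of half this angle, whatever the lens; pixels are square), "cx", "cy" (the principal point, pixels), "dist_coeffs" ([k1, k2, p1, p2, k3] as OpenCV has them; the pictures are not rectified), "rvec" (rotation vector, rad) and "tvec" (3), from world to camera coordinates, as OpenCV has them. Camera axes: x right, y down, z forward; pixel columns grow to the right and rows downward; lengths in mm; the calibration is good to about 2 mm. A picture is of the moment at which its call begins. camera_model takes no time and is no camera call.
- ctrl.finish_job(): hands the job in, once; it reports no verdict.
The state is a dict: "time_s": time; "joints": joint angles; "dq": joint speeds; "tau": joint torques, N m; "eef_pos": TCP position; "ee_rot": TCP orientation; "force": force on the tool from outside, world axes, zero at the start; "wrist_torque": the same for the moment, N m; "grip_width": opening from 0.0 (shut) to 1.0 (fully open).
Only numpy, scipy, OpenCV 4.12 (cv2) and the standard library are available. Lean on these libraries where they do the work, as an engineer would, in place of code of your own. Each camera call takes 0.05 s, during which the arm holds its last target.

## Working session

There is one attempt and no reset: what is moved stays moved. The work goes in short steps, Python scripts to look and compute and a tool call to move; the robot and the scene stay as the last step left them, time stands still between calls to the robot, and variables do not carry over. Pictures are saved under pics/ and viewed, and the job is handed in when it is done.

Besides the shell and the picture viewer there is one more tool, called after "Request:" by a JSON object that holds its "name" and its "arguments". move_arm: Moves the arm, as the interface text tells. Its arguments: {"type":"object","properties":{"series":{"type":"array","items":{"type":"array"}},"force":{"type":"number"}},"required":["series"]}

```bash
ls; mkdir -p pics; python3 - <<'E'
from rig import ctrl
import cv2,numpy as np
for n in("top","side"):
    p,d=ctrl.capture(n)
    cv2.imwrite(f"pics/{n}0.png",p[:,:,::-1]); np.save(f"{n}0.npy",d); np.save(f"{n}0rgb.npy",p)
    print(n,ctrl.camera_model(n))
print(ctrl.sense())
E
```

```text
pics
top {'fov_y': 56.81112099378147, 'cx': 320.14515166307007, 'cy': 197.30226008973338, 'dist_coeffs': array([0.02246573, 0.        , 0.        , 0.        , 0.        ]), 'rvec': array([ 2.21115083, -2.16269937,  0.13632042]), 'tvec': array([ -51.48879925,  539.76063737, 1076.59107486])}
side {'fov_y': 50.94841139001051, 'cx': 319.9662346724305, 'cy': 193.99644941511232, 'dist_coeffs': array([0.0197494, 0.       , 0.       , 0.       , 0.       ]), 'rvec': array([ 0.07896134, -2.68000986,  1.54278794]), 'tvec': array([ 531.28344345,   99.43332146, 1284.29834235])}
{'time_s': 0.1, 'joints': array([ 9.20633404e-01,  3.13404896e-01,  1.49830894e+00,  2.60836192e-05,
        1.33104112e+00, -2.23376318e-01]), 'dq': array([-0.00023976, -0.00381655, -0.00187749, -0.00117958,  0.00094482,
        0.00068744]), 'tau': array([ 1.33132518e-03, -4.12893605e+01, -2.60144341e+01, -2.47896287e-04,
        2.98940075e-03,  3.18632340e-05]), 'eef_pos': array([217.2331651 , 477.79831426, 303.40635263]), 'ee_rot': array([-2.57314025e-04,  2.11780446e-01,  9.77317095e-01, -5.21237773e-04]), 'force': array([-0.52102941,  0.31309211,  1.47889536]), 'wrist_torque': array([-0.02353349, -0.05324205,  0.00590755]), 'grip_width': 1.0004028838717676}
```

View pics/top0.png

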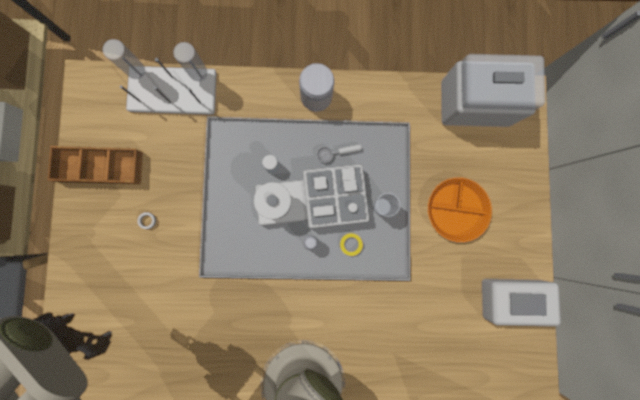

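View pics/side0.png

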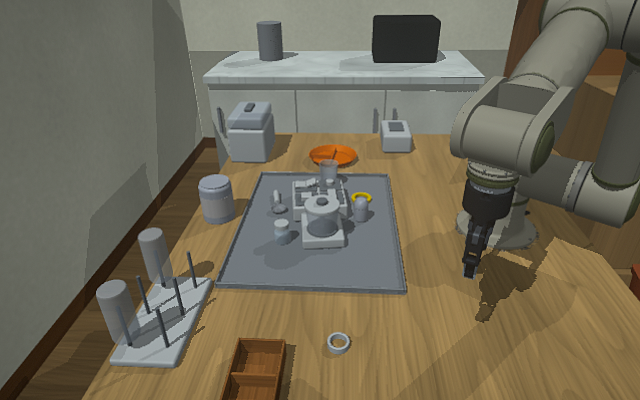

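```bash
cat > h.py <<'E'
import numpy as np,cv2
from rig import ctrl
def cam(n):
    m=ctrl.camera_model(n); f=200/np.tan(np.radians(m['fov_y']/2))
    K=np.array([[f,0,m['cx']],[0,f,m['cy']],[0,0,1.]]); R=cv2.Rodrigues(m['rvec'])[0]
    return K,m['dist_coeffs'],R,m['tvec'],m['rvec']
def ray(n,uv):
    K,D,R,t,_=cam(n); q=cv2.undistortPoints(np.array(uv,float).reshape(-1,1,2),K,D).reshape(-1,2)
    return -R.T@t, np.c_[q,np.ones(len(q))]@R
def onz(n,uv,z):
    o,d=ray(n,uv); return o+d*((z-o[2])/d[:,2])[:,None]
def proj(n,P):
    K,D,R,t,r=cam(n); return cv2.projectPoints(np.array(P,float).reshape(-1,1,3),r,t,K,D)[0].reshape(-1,2)
def cloud(n,d):
    v,u=np.mgrid[0:400,0:640]; o,r=ray(n,np.c_[u.ravel(),v.ravel()])
    return (o+r*d.ravel()[:,None]).reshape(400,640,3)
E
python3 - <<'E'
from h import *
p=np.load('top0rgb.npy')[150:260,240:410]; cv2.imwrite('pics/topz.png',cv2.resize(p[:,:,::-1],None,fx=4.7,fy=4.7,interpolation=cv2.INTER_CUBIC))
p=np.load('side0rgb.npy')[160:260,260:400]; cv2.imwrite('pics/sidez.png',cv2.resize(p[:,:,::-1],None,fx=5.6,fy=5.6,interpolation=cv2.INTER_CUBIC))
d=np.load('top0.npy');C=cloud('top',d)
print("table",C[300,200],"tray",C[255,260])
for r in range(164,230,3): print(r,' '.join('%3.0f'%z for z in C[r,300:372:3,2]))
E
```

```text
table [232.10215158 306.36819839  -0.84167011] tray [365.98512818 135.51147208   4.24689347]
164   4   6   5   2   4   4   5   4   6   8   4   4   7   6   9   1   3   7   6   6   6   3   5   8
167   8   4   5   3   8   7   6   6   6   6  10  57  60  61  58  57  58  60  62  69  60   7   3   7
170   3   4  57  59  57  62  58  59  60  61  66  61  70  66  74  77  73  72  76  68  70   6   8   4
173   7  54  63  66  62  68  66  68  63  66  67  64  67  62  72  77  72  75  73  66  67  57   5   4
176   4   6  61  70  62  68  68  69  72  68  69  58  65  65  70  77  75  69  73  66  68  58   2   7
179   4   5  58  67  68  80  81  79  80  68  67  58  72  66  69  73  76  72  73  67  68  60   2   3
182  38  42  62  68  68  82  75  79  79  66  66  59  60  67  69  73  77  76  74  69  67  60   2   7
185  45  41  58  66  66  83  81  82  80  67  71  63  61  62  67  78  79  78  83  63  67  60   8   6
188  39  43  60  67  65  76  82  82  79  64  65 1124  58  66  66  84  84  84  84  69  66  60   6   6
191  45  39  61  70  63  63  65  67  67  66  69  66  61  69  67  87  81  69  66  69  69  60   6   4
194  4
[... 494 characters left out ...]
209  46  43  43  62  66  80  82  83  83  77  80  81  60  61  66  67  71  78  79  67  65  63  62   8
212  39  44  39  59  64 1124  83  79  78  82  78  78  68  61  67  67  65  65  64  67  68  67  61  10
215  41  41  44  56  61  78  81  79  79  67  66  67  69  61  66  70  68  70  67  65  68  69  61   7
218  42  36  40  58  66  65  64  66  67  68  65  69  62  61  64  68  68  64  64  67  68  70  66   3
221   4   4   6  58  66  67  64  64  66  69  67  67  66  60  69  60  61  58  62  62  60  63  63   4
224   4   4   6  56  67  67  66  58  58  64  62  56  57  61  58  57   9   7   7   0   4   5   6   6
227   7   4   5   4  63  58  60  24   4   0   5   7   5   6   8   9   5   4   7   8   5   4   6   6
```

View pics/topz.png

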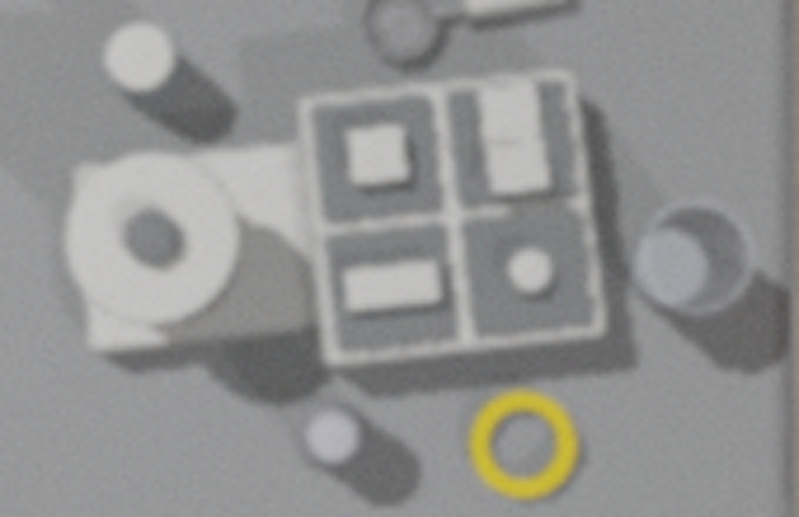

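View pics/sidez.png

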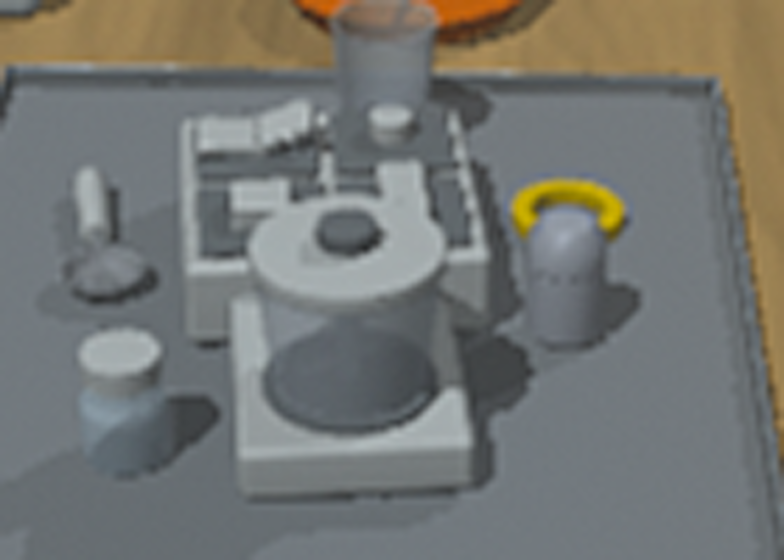

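```bash
python3 - <<'E'
from h import *
p=np.load('top0rgb.npy');hsv=cv2.cvtColor(p,cv2.COLOR_RGB2HSV)
g=cv2.cvtColor(p,cv2.COLOR_RGB2GRAY); S=8
x0,y0,x1,y1=296,160,376,232
z=cv2.resize(g[y0:y1,x0:x1],None,fx=S,fy=S,interpolation=cv2.INTER_CUBIC)
z=cv2.GaussianBlur(z,(0,0),3)
b=(z>175).astype(np.uint8)
print(np.percentile(z,[5,25,50,75,95]))
cs,_=cv2.findContours(b,cv2.RETR_LIST,cv2.CHAIN_APPROX_NONE)
im=cv2.cvtColor(z,cv2.COLOR_GRAY2BGR)
for c in cs:
    if cv2.contourArea(c)<2000: continue
    cv2.drawContours(im,[c],-1,(0,0,255),1)
    f=lambda q:(np.array(q,float)+.5)/S-.5+[x0,y0]
    r=cv2.minAreaRect(c);m=cv2.moments(c);cen=f([m['m10']/m['m00'],m['m01']/m['m00']])
    zz=80; 
    w=onz('top',f(cv2.boxPoints(r)),zz)[:,:2]
    print(cv2.contourArea(c),'uv',cen.round(1),'rect ctr',f(r[0]).round(1),'w@80',onz('top',[cen],80)[0].round(1),'sides',np.linalg.norm(w[1]-w[0]).round(1),np.linalg.norm(w[2]-w[1]).round(1),'corners',w.round(0).tolist(), 'ang',np.degrees(np.arctan2(*(w[1]-w[0])[::-1])).round(1))
cv2.imwrite('pics/cont.png',im)
C=cloud('top',np.load('top0.npy'))
E
```

```text
[103. 127. 138. 160. 190.]
8501.0 uv [322.8 210.2] rect ctr [322.8 210.1] w@80 [499.2 -46.2  80. ] sides 53.0 21.7 corners [[507.0, -19.0], [514.0, -71.0], [492.0, -74.0], [485.0, -22.0]] ang -82.1
2629.5 uv [352.3 206.9] rect ctr [352.3 206.8] w@80 [ 510.4 -129.6   80. ] sides 20.7 20.3 corners [[510.0, -115.0], [525.0, -130.0], [511.0, -144.0], [496.0, -130.0]] ang -44.0
2714.5 uv [335.6 194. ] rect ctr [335.7 193.5] w@80 [546.1 -81.7  80. ] sides 70.9 13.2 corners [[512.0, -75.0], [583.0, -76.0], [583.0, -89.0], [512.0, -88.0]] ang -0.4
11993.0 uv [301.1 191.1] rect ctr [302.8 191.1] w@80 [552.   16.3  80. ] sides 40.8 58.9 corners [[581.0, 33.0], [582.0, -8.0], [523.0, -9.0], [522.0, 31.0]] ang -88.6
6691.5 uv [319.7 182.3] rect ctr [319.7 182.3] w@80 [578.4 -35.7  80. ] sides 30.8 30.9 corners [[592.0, -19.0], [596.0, -49.0], [565.0, -53.0], [561.0, -22.0]] ang -82.9
15445.0 uv [348.7 178.3] rect ctr [348.5 178.1] w@80 [ 592.  -118.3   80. ] sides 33.4 66.9 corners [[623.0, -96.0], [628.0, -129.0], [562.0, -139.0], [557.0, -107.0]] ang -80.3
```

View pics/cont.png

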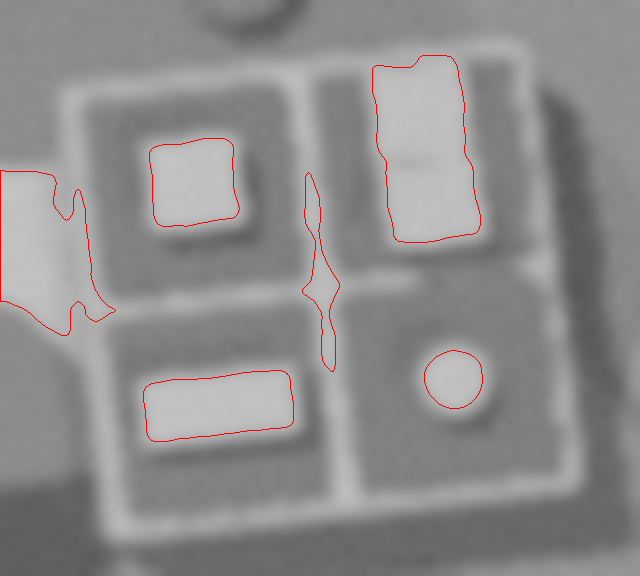

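```bash
cat >> h.py <<'E'
from scipy.spatial.transform import Rotation as Ro
YAW=np.radians(7.6)
def togo(P,yaw=None):
    """tool-axis shift to bring TCP to P, and turn deg to bring tool y to blender y"""
    s=ctrl.sense();w,x,y,z=s['ee_rot'];R=Ro.from_quat([x,y,z,w]).as_matrix()
    a=np.arctan2(R[1,1],R[0,1]); des=np.pi/2+YAW
    print('t',s['time_s'],'pos',s['eef_pos'].round(1),'F',s['force'].round(1),'grip',round(s['grip_width'],3),'shift',(R.T@(np.array(P)-s['eef_pos'])).round(1),'turn',-np.degrees(des-a).round(1))
E
python3 -c "
from h import *
togo([567.6,-122,200])
C=cloud('top',np.load('top0.npy'))
print(np.median(C[232:245,375:400,2]))
"
```

```text
t 0.1 pos [217.2 477.8 303.4] F [-0.5  0.3  1.5] grip 1.0 shift [-567.3 -400.8  103.7] turn -32.1
5.509985780548732
```

Request:
{"name": "move_arm", "arguments": {"series": [[[-57,-40,0],-5,0],[[-114,-80,0],-10,0],[[-171,-120,0],-15,0],[[-228,-160,0],-20,0],[[-285,-200,0],-25,0],[[-342,-240,0],-30,0],[[-399,-280,0],-32,0],[[-456,-320,0],-32,0],[[-513,-360,0],-32,0],[[-567,-401,0],-32,0]], "force": 40}}

```text
time_s: 1.35
eef_pos: [534.1, -63.3, 303.7]
ee_rot: [-0.0, -0.066, 0.998, 0.0]
force: [0.8, 1.1, -0.7]
grip_width: 0.002
```

```bash
python3 -c "
from h import *
togo([567.6,-122,185])"
```

```text
t 1.35 pos [534.1 -63.3 303.7] F [ 0.8  1.1 -0.7] grip 0.002 shift [-25.6 -62.7 118.7] turn -0.1
```

Request:
{"name": "move_arm", "arguments": {"series": [[[0,0,0],0,0],[[0,0,0],0,0],[[0,0,0],0,0]]}}

```text
time_s: 1.72
eef_pos: [533.0, -60.2, 304.1]
ee_rot: [-0.0, -0.067, 0.998, 0.0]
force: [-0.3, 0.3, -0.3]
grip_width: -0.002
```

```bash
python3 -c "
from h import *
togo([567.6,-122,185])"
```

```text
t 1.725 pos [533.  -60.2 304.1] F [-0.3  0.3 -0.3] grip -0.002 shift [-26.1 -65.9 119.1] turn 0.0
```

Request:
{"name": "move_arm", "arguments": {"series": [[[-13,-33,30],0,0],[[-26,-66,60],0,0],[[-26,-66,90],0,0],[[-26,-66,119],0,0],[[-26,-66,119],0,0],[[-26,-66,119],0,0]]}}

```text
time_s: 2.48
eef_pos: [568.3, -122.9, 186.5]
ee_rot: [0.001, -0.066, 0.998, -0.0]
force: [0.1, 0.2, 0.2]
grip_width: 0.003
```

```bash
python3 - <<'E'
from h import *
togo([567.6,-122,165])
p,d=ctrl.capture('side');q=p[120:280,230:430];cv2.imwrite('pics/s1.png',cv2.resize(q[:,:,::-1],None,fx=4,fy=4.0/4*3.7,interpolation=cv2.INTER_CUBIC))
p,d=ctrl.capture('top');q=p[130:250,250:410];cv2.imwrite('pics/t1.png',cv2.resize(q[:,:,::-1],None,fx=4.5,fy=4.5,interpolation=cv2.INTER_CUBIC))
s=ctrl.sense()['eef_pos'];t=s-[0,0,73]
print('tip proj side',proj('side',[t,[567.6,-122,83]]),'top',proj('top',[t]))
E
```

```text
t 2.475 pos [ 568.3 -122.9  186.5] F [0.1 0.2 0.2] grip 0.003 shift [ 0.6  1.  21.4] turn -0.0
tip proj side [[311.07413224 171.96824245]
 [311.50199289 180.37262766]] top [[351.60582086 185.11730946]]
```

View pics/s1.png

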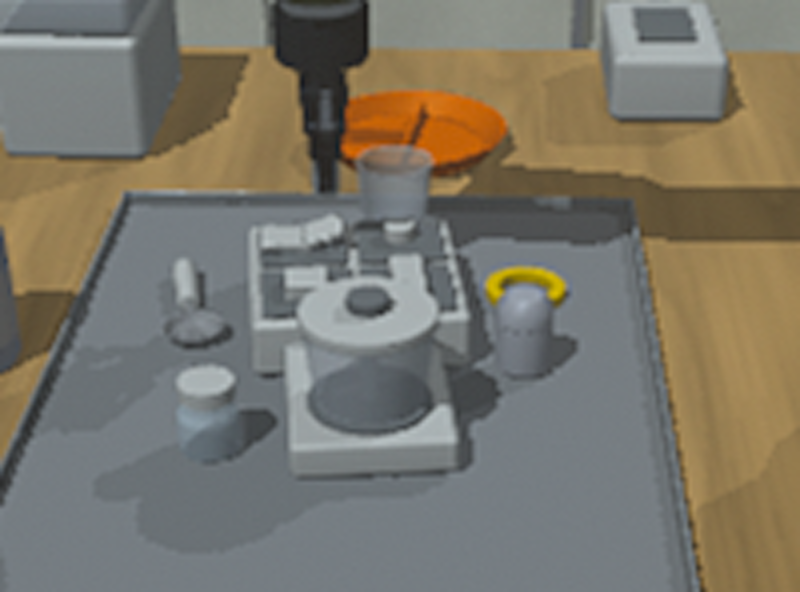

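Request:
{"name": "move_arm", "arguments": {"series": [[[0.5,1,10],0,0],[[0.5,1,20],0,0],[[0.5,1,25],0,0],[[0.5,1,28],0,0],[[0.5,1,31],0,0],[[0.5,1,33],0,0],[[0.5,1,33],0,0]]}}

```text
time_s: 3.45
eef_pos: [567.2, -122.5, 151.9]
ee_rot: [0.0, -0.066, 0.998, -0.0]
force: [-0.3, -0.1, 1.6]
grip_width: -0.002
```

Request:
{"name": "move_arm", "arguments": {"series": [[[0,0,1],0,0],[[0,0,2],0,0],[[0,0,3],0,0],[[0,0,3],0,0],[[0,0,3],0,0]]}}

```text
time_s: 4.08
eef_pos: [567.2, -122.3, 148.8]
ee_rot: [0.0, -0.066, 0.998, 0.0]
force: [-0.7, -0.1, 1.4]
grip_width: 0.002
```

Request:
{"name": "move_arm", "arguments": {"series": [[[0,0,1],0,0],[[0,0,2],0,0],[[0,0,2],0,0],[[0,0,2],0,0]]}}

```text
time_s: 4.58
eef_pos: [567.2, -122.3, 146.8]
ee_rot: [0.0, -0.066, 0.998, 0.0]
force: [0.1, -1.3, 0.8]
grip_width: -0.003
```

Request:
{"name": "move_arm", "arguments": {"series": [[[0,0,1],0,0],[[0,0,1],0,0],[[0,0,2],0,0],[[0,0,2],0,0]]}}

```text
time_s: 5.08
eef_pos: [567.2, -122.3, 145.5]
ee_rot: [0.0, -0.066, 0.998, -0.0]
force: [-3.6, 1.1, 8.1]
grip_width: 0.004
```

```bash
python3 - <<'E'
from h import *
togo([567.6,-122,165])
p,d=ctrl.capture('side');q=p[140:240,270:370];cv2.imwrite('pics/s2.png',cv2.resize(q[:,:,::-1],None,fx=6,fy=6,interpolation=cv2.INTER_CUBIC))
E
```

```text
t 5.075 pos [ 567.2 -122.3  145.5] F [-3.6  1.1  8.1] grip 0.004 shift [ -0.4   0.3 -19.5] turn -0.0
```

View pics/s2.png

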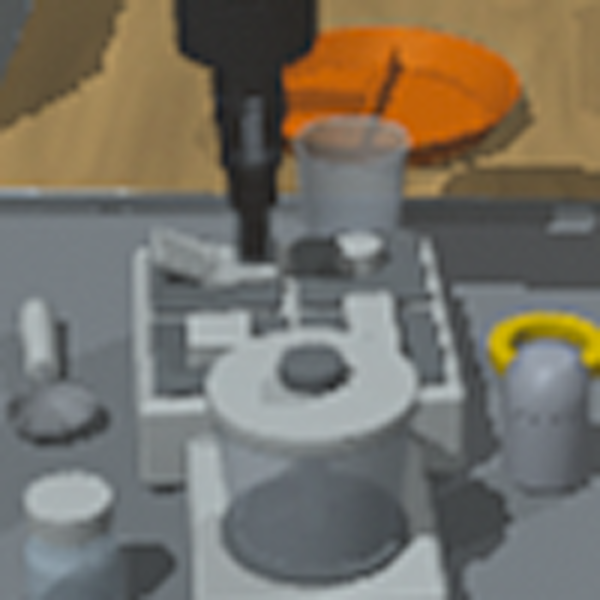

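The rocker has flipped: its far half now stands up at about (185,255) and the near half lies level under the fingertips. I'll push a little more to make sure it has reached its stop, then lift.

Request:
{"name": "move_arm", "arguments": {"series": [[[0,0,1],0,0],[[0,0,2],0,0],[[0,0,2],0,0]]}}

```text
time_s: 5.5
eef_pos: [567.3, -122.4, 145.2]
ee_rot: [0.0, -0.066, 0.998, -0.0]
force: [-10.0, 2.9, 23.8]
grip_width: -0.003
```

Request:
{"name": "move_arm", "arguments": {"series": [[[0,0,-10],0,0],[[0,0,-30],0,0],[[0,0,-60],0,0],[[0,0,-60],0,0],[[0,0,-60],0,0]]}}

```text
time_s: 6.12
eef_pos: [567.0, -122.2, 202.1]
ee_rot: [-0.0, -0.066, 0.998, 0.0]
force: [0.3, -0.1, 0.1]
grip_width: -0.001
```

```bash
python3 - <<'E'
from h import *
togo([578.4,-35.7,165])
p,d=ctrl.capture('side');q=p[140:240,270:370];cv2.imwrite('pics/s3.png',cv2.resize(q[:,:,::-1],None,fx=6,fy=6,interpolation=cv2.INTER_CUBIC))
E
```

```text
t 6.125 pos [ 567.  -122.2  202.1] F [ 0.3 -0.1  0.1] grip -0.001 shift [-22.7  84.3  37.1] turn -0.1
```

View pics/s3.png

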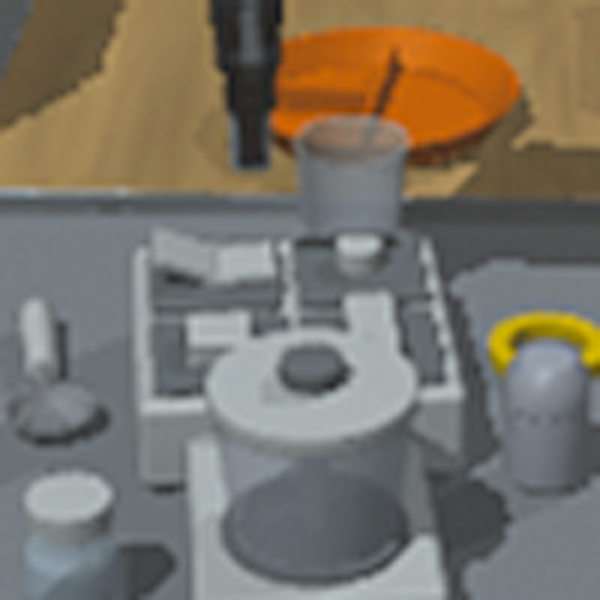

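Request:
{"name": "move_arm", "arguments": {"series": [[[-11,42,0],0,0],[[-22.5,84.5,0],0,0],[[-22.5,84.5,15],0,0],[[-22.5,84.5,30],0,0],[[-22.5,84.5,42],0,0],[[-22.5,84.5,42],0,0],[[-22.5,84.5,42],0,0]]}}

```text
time_s: 7.05
eef_pos: [578.6, -36.2, 161.2]
ee_rot: [0.0, -0.065, 0.998, -0.0]
force: [-0.4, 0.2, 0.3]
grip_width: -0.003
```

```bash
python3 - <<'E'
from h import *
togo([578.4,-35.7,143])
p,d=ctrl.capture('top');q=p[130:250,250:410];cv2.imwrite('pics/t3.png',cv2.resize(q[:,:,::-1],None,fx=4.5,fy=4.5,interpolation=cv2.INTER_CUBIC))
p,d=ctrl.capture('side');q=p[140:240,270:370];cv2.imwrite('pics/s4.png',cv2.resize(q[:,:,::-1],None,fx=6,fy=6,interpolation=cv2.INTER_CUBIC))
E
```

```text
t 7.05 pos [578.6 -36.2 161.2] F [-0.4  0.2  0.3] grip -0.003 shift [ 0.1  0.5 18.2] turn -0.1
```

View pics/s4.png

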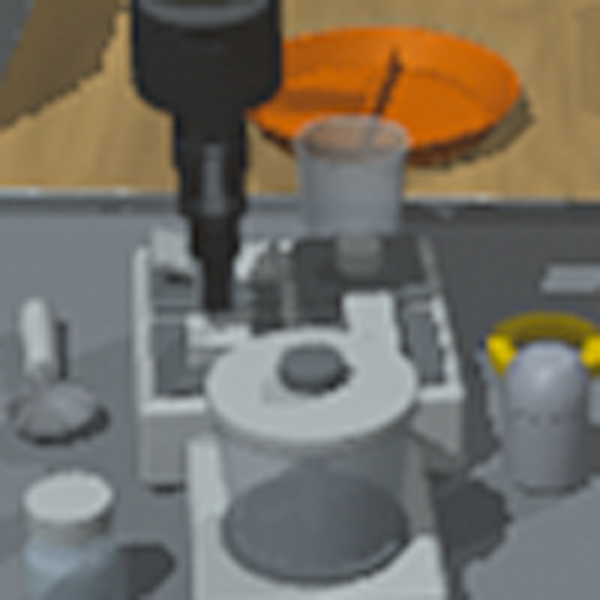

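The fingertips at about (218,310) are over the square tab. Pressing it now.

Request:
{"name": "move_arm", "arguments": {"series": [[[0,0.5,4],0,0],[[0,0.5,7],0,0],[[0,0.5,9],0,0],[[0,0.5,11],0,0],[[0,0.5,13],0,0],[[0,0.5,15],0,0],[[0,0.5,16],0,0],[[0,0.5,17],0,0],[[0,0.5,17],0,0]]}}

```text
time_s: 8.28
eef_pos: [578.4, -35.2, 143.8]
ee_rot: [0.0, -0.066, 0.998, -0.0]
force: [0.0, -0.6, 0.4]
grip_width: -0.003
```

Request:
{"name": "move_arm", "arguments": {"series": [[[0,0,1],0,0],[[0,0,1],0,0],[[0,0,2],0,0],[[0,0,2],0,0]]}}

```text
time_s: 8.78
eef_pos: [578.5, -35.2, 142.6]
ee_rot: [0.0, -0.066, 0.998, -0.0]
force: [-2.3, 0.2, 8.3]
grip_width: -0.001
```

Request:
{"name": "move_arm", "arguments": {"series": [[[0,0,1],0,0],[[0,0,2],0,0],[[0,0,2],0,0]]}}

```text
time_s: 9.15
eef_pos: [578.6, -35.2, 142.4]
ee_rot: [0.001, -0.066, 0.998, -0.0]
force: [-8.9, 1.3, 22.6]
grip_width: 0.002
```

Request:
{"name": "move_arm", "arguments": {"series": [[[0,0,-10],0,0],[[0,0,-30],0,0],[[0,0,-60],0,0],[[0,0,-60],0,0],[[0,0,-60],0,0]]}}

```text
time_s: 9.78
eef_pos: [578.1, -35.1, 199.1]
ee_rot: [-0.001, -0.066, 0.998, 0.0]
force: [0.1, 1.2, -0.5]
grip_width: -0.002
```

```bash
python3 - <<'E'
from h import *
togo([499.2,-46.2,160])
p,d=ctrl.capture('side');q=p[140:240,270:370];cv2.imwrite('pics/s5.png',cv2.resize(q[:,:,::-1],None,fx=6,fy=6,interpolation=cv2.INTER_CUBIC))
E
```

```text
t 9.775 pos [578.1 -35.1 199.1] F [ 0.1  1.2 -0.5] grip -0.002 shift [79.6 -0.7 39.2] turn -0.1
```

View pics/s5.png

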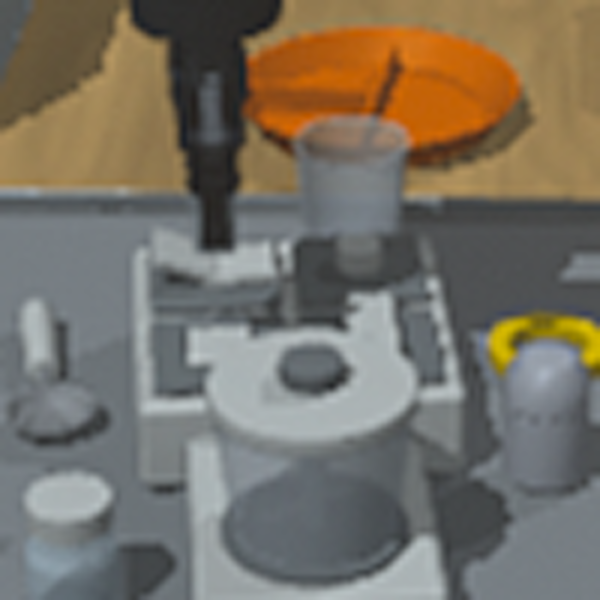

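The tab has dropped: its top edge is now at row ~327, against ~313 before. The rocker is still flipped. Next is the pulse bar.

Request:
{"name": "move_arm", "arguments": {"series": [[[40,-0.5,0],0,0],[[79.5,-0.5,0],0,0],[[79.5,-0.5,15],0,0],[[79.5,-0.5,30],0,0],[[79.5,-0.5,37],0,0],[[79.5,-0.5,37],0,0],[[79.5,-0.5,37],0,0]]}}

```text
time_s: 10.7
eef_pos: [500.0, -46.1, 163.0]
ee_rot: [0.0, -0.066, 0.998, -0.0]
force: [-0.3, 0.2, 0.2]
grip_width: 0.001
```

```bash
python3 - <<'E'
from h import *
togo([499.2,-46.2,143.5])
p,d=ctrl.capture('side');q=p[140:240,270:370];cv2.imwrite('pics/s6.png',cv2.resize(q[:,:,::-1],None,fx=6,fy=6,interpolation=cv2.INTER_CUBIC))
E
```

```text
t 10.7 pos [500.  -46.1 163. ] F [-0.3  0.2  0.2] grip 0.001 shift [ 0.8 -0.  19.5] turn -0.0
```

View pics/s6.png

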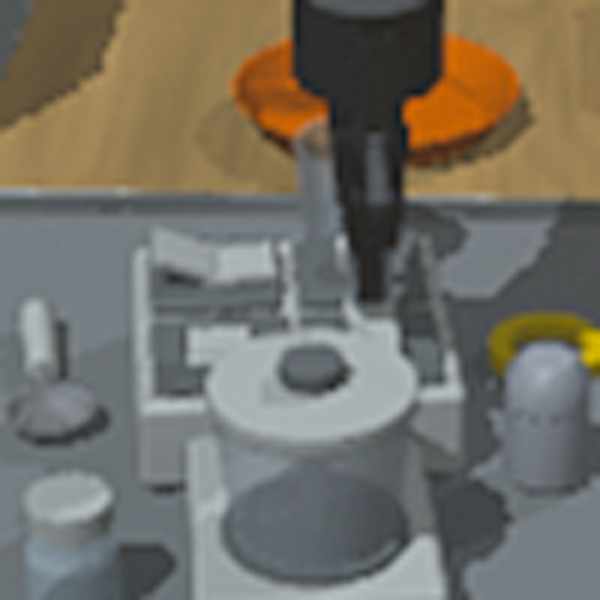

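The fingertips at about (370,300) are over the bar. Pressing it.

Request:
{"name": "move_arm", "arguments": {"series": [[[0.5,0,5],0,0],[[0.5,0,8],0,0],[[0.5,0,11],0,0],[[0.5,0,13],0,0],[[0.5,0,15],0,0],[[0.5,0,17],0,0],[[0.5,0,19],0,0],[[0.5,0,20],0,0],[[0.5,0,20],0,0],[[0.5,0,20],0,0]]}}

```text
time_s: 12.0
eef_pos: [499.1, -46.1, 143.5]
ee_rot: [0.0, -0.066, 0.998, -0.0]
force: [-5.1, 1.0, 11.4]
grip_width: -0.0
```

Request:
{"name": "move_arm", "arguments": {"series": [[[0,0,1],0,0],[[0,0,1],0,0],[[0,0,1],0,0]]}}

```text
time_s: 12.38
eef_pos: [499.2, -46.2, 143.4]
ee_rot: [0.0, -0.066, 0.998, -0.0]
force: [-8.6, 1.2, 22.0]
grip_width: -0.004
```

```bash
python3 - <<'E'
from h import *
p,d=ctrl.capture('side');q=p[130:270,230:430];cv2.imwrite('pics/s7.png',cv2.resize(q[:,:,::-1],None,fx=4,fy=4,interpolation=cv2.INTER_CUBIC))
p,d=ctrl.capture('top');q=p[130:260,240:500];cv2.imwrite('pics/t7.png',cv2.resize(q[:,:,::-1],None,fx=3,fy=3,interpolation=cv2.INTER_CUBIC))
togo([499.2,-46.2,143.5])
E
```

```text
t 12.475 pos [499.2 -46.1 143.4] F [-9.2  1.7 21.5] grip 0.001 shift [-0.  -0.1 -0.1] turn -0.0
```

View pics/s7.png

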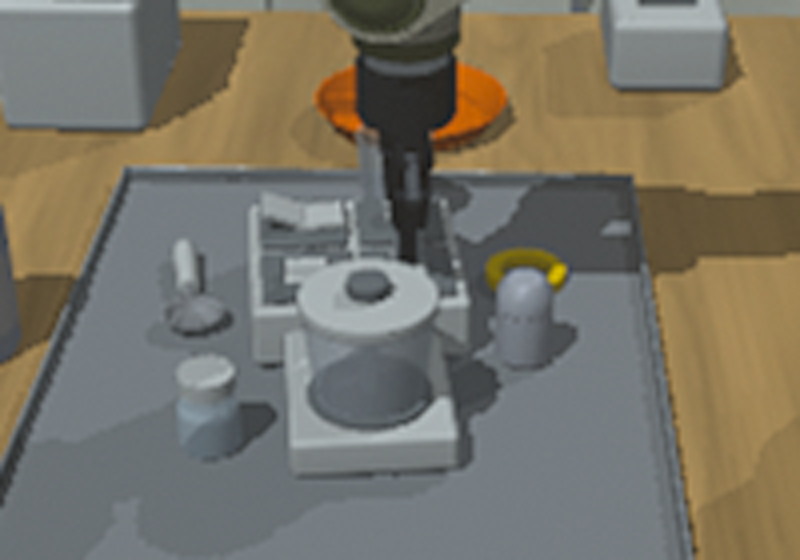

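View pics/t7.png

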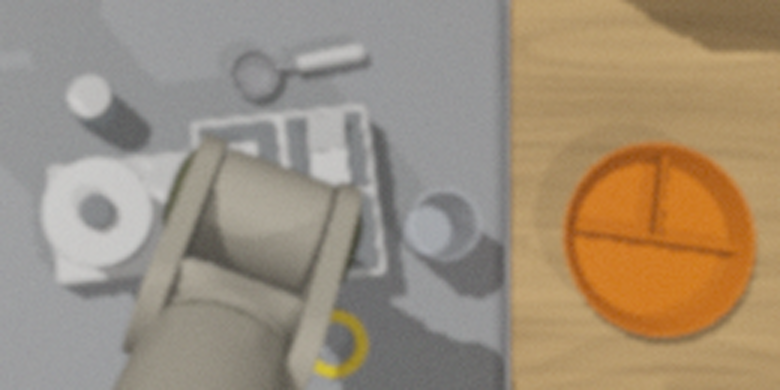

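The rocker is still flipped, at (285,215) in the side view. The tab is in, the fingertips hold the bar down at (408,255), and everything else on the tray is where it was. Handing in.

```bash
python3 -c "
from rig import ctrl
print(ctrl.finish_job()); s=ctrl.sense(); print(s['time_s'],s['eef_pos'],s['force'])"
```

```text
the job is handed in; nothing more can be done
None
the job is handed in; nothing more can be done
```

The job is done in the order asked and was handed in at about 12.5 s, with the closed fingertips still holding the pulse bar down.

| Control | Stop height, fingertips (mm) | Expected (mm) | Push at the stop (N) |
|---|---|---|---|
| Rocker, raised half | 72.2 | about 73 | 24 |
| Square lock tab | 69.4 | about 70 | 23 |
| Pulse bar | 70.4 | about 70.5 | 22 |

- **Controls:** The last side view showed the rocker still flipped (near half level, far half up). The lock tab had dropped and was still in.
- **Release and bystanders:** The fingers never went over the round release button. The spoon, jar, dispenser, teether, beaker and plate looked unmoved by eye in the last pictures. The bottle collar was outside those crops, but the arm only passed it high up at the start.
- **Disagreements:** None of the checks failed. The force readings while the rocker and tab were moving were 0.4 to 1.6 N, below the stated 3 to 4 N. I therefore went by the hard stop and the pictures, not by force.

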